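# Feel out the worn push switch and hold it down with the weight

### The arm

A 6-joint arm with a two-finger parallel gripper is mounted at the origin on a cart in front of the work surface, level with it; the furniture and walls round the work are solid. World frame = base frame: x ahead of the robot, y to its left, z up, the work surface at z = 0. Lengths are in m, angles in rad, forces in N, time in s.
With the tool pointing down it reaches from about 0.275 to 0.75 m from the base axis. Payload 10.2 kg.
Tool frame: the origin (TCP) lies midway between the tips of the shut fingers; the grasp point (between the pads) lies 19 mm behind it (ctrl.tcp_to_grasp is the distance from the TCP to the grasp point, in m); z points along the fingers, y is the line along which they close (so a half turn about z gives the same grasp; the last joint's range is limited). The gripper opens to 85 mm and grips with 20 to 120 N. Pads are 22 mm wide; open, the fingers measure 114 mm over their backs; the gripper's body (76 mm by 85 mm) begins 54 mm behind the grasp point. The pads swing forward as they close: fully open they stand 13 mm farther back than shut.
Start: joints at [-1.353, 0.313, 1.498, -0, 1.331, -0.223], TCP at [0.224, -0.475, 0.231] pointing down, gripper open.
Joint ranges: [-2.94, 2.94], [-0.97, 2.17], [0.19, 2.56], [-1.23, 4.37], [0.02, 3.11], [-2.88, 2.88]. Speed limits (rad/s): [2.39, 2.39, 3.01, 3.14, 3.14, 3.14].

### API

Orientations are given as a unit quaternion [x, y, z, w].
In Python, from workcell import ctrl gives the robot as it stands. Calls block until the motion is done:
- ctrl.move_ptp(position, orientation): joint-space move of the TCP to a pose.
- ctrl.line_to(position, feed=0.15, ori=None, stop_force=None): straight line of the TCP; ori=None keeps the orientation; feed is the mean speed in m/s. With stop_force (N) it stops when the force on the tool has changed by that much, and returns True; else False.
- ctrl.set_joints(angles): joint-space move.
- ctrl.command_gripper(opening, newtons=None): finger opening in m; newtons is the grip in N (None keeps the last); returns when the fingers have stopped.
- ctrl.wait(seconds).
- ctrl.inverse_kinematics(position, orientation): joint angles nearest the present ones, or None.
- ctrl.capture(name): name is "side" or "top" or "wrist"; returns a dict with "img" (480x640x3 uint8, red, green, blue), "K" (3x3 intrinsics, pixels), "eye" and "attitude" of the camera in the world; the wrist camera has in their place "mount" (4x4, takes a point from camera to tool coordinates, whose origin is the TCP and whose axes are the flange's). Camera axes: x right, y up, looking along -z (the intrinsics and any distortion apply to the point x, -y, -z); pixel columns grow to the right and rows downward; lengths in m; the calibration is good to about 2 mm. The wrist camera is an equidistant fisheye: a pixel r from the principal point sees the ray r / f radians off the axis. A picture is of the moment at which its call begins: read the wrist's pose just before it. There is no depth.
A pose or a line that the arm cannot do raises ctrl.IKError and nothing moves.
- ctrl.sign_off(): hands the job in; it is judged then, once.
Readings, each from a call of its own:
- ctrl.read_t(): time.
- ctrl.read_joints(): joint angles.
- ctrl.read_joint_vel(): joint speeds.
- ctrl.read_joint_efforts(): joint torques, N m.
- ctrl.read_position(): TCP position.
- ctrl.read_tcp_rot(): TCP orientation.
- ctrl.read_wrist_force(): force on the tool from outside, world axes, zero at the start.
- ctrl.read_moment(): the same for the moment, N m.
- ctrl.read_gripper_width(): finger opening in m.
- ctrl.read_finger_force(): force on a finger pad.
Only numpy, scipy, OpenCV 4.12 (cv2) and the standard library are available. Lean on these libraries where they do the work, as an engineer would, in place of code of your own. Each camera call takes 0.05 s, during which the arm holds its last target. There are 200 camera calls.

### The job

Three push switches that look alike stand on the test rack, and one has a worn spring that clicks under clearly less force than the other two. Going from your left to your right, press each key with the closed fingers until it clicks, gently and without ramming it against its stop, and let it come up again. Then stand the steel weight squarely on the worn switch's key, so that this key alone stays held down for its endurance test; do not try the weight on the sound ones, and leave the bottle, the tape and the cap alone.

Things in the scene. Friction and masses are not known exactly. Their poses are not given: they have to be found in the camera images.
- switch_a_foot (a point): middle of the underside of one of three push switches that look exactly alike: a white and grey block 44 x 44 mm, 40 mm high, fixed on the rack, x and y across its flat sides, with a square black key 28 x 28 mm in the middle of its top, standing 12 mm proud (key top 52 mm above this point). Which of the three is the worn one can only be felt, not seen; they stand on the rack in any order
- key_a_top (a point): middle of the top face of that switch's black key; it goes down with the key
- key_a: the same black key as a part; its origin lies 22 mm below its top face
- plunger_a (a joint): stroke of the snap plunger under that key, m: 0 up, 0.004 at its hard stop; springs up by itself. Pressed, the key first sinks 2 mm while the force climbs to its peak, plunger still up; then the plunger gives way (the click): the force falls to about 0.6 of the peak while the key sinks 4 mm more. Clicked from 0.002 on (about 0.85 of the peak left). Peak: sound about 10 N, worn about 3.5 N
- switch_b_foot (a point): middle of the underside of one of three push switches that look exactly alike: a white and grey block 44 x 44 mm, 40 mm high, fixed on the rack, x and y across its flat sides, with a square black key 28 x 28 mm in the middle of its top, standing 12 mm proud (key top 52 mm above this point). Which of the three is the worn one can only be felt, not seen; they stand on the rack in any order
- key_b_top (a point): middle of the top face of that switch's black key; it goes down with the key
- key_b: the same black key as a part; its origin lies 22 mm below its top face
- plunger_b (a joint): stroke of the snap plunger under that key, m: 0 up, 0.004 at its hard stop; springs up by itself. Pressed, the key first sinks 2 mm while the force climbs to its peak, plunger still up; then the plunger gives way (the click): the force falls to about 0.6 of the peak while the key sinks 4 mm more. Clicked from 0.002 on (about 0.85 of the peak left). Peak: sound about 10 N, worn about 3.5 N
- switch_c_foot (a point): middle of the underside of one of three push switches that look exactly alike: a white and grey block 44 x 44 mm, 40 mm high, fixed on the rack, x and y across its flat sides, with a square black key 28 x 28 mm in the middle of its top, standing 12 mm proud (key top 52 mm above this point). Which of the three is the worn one can only be felt, not seen; they stand on the rack in any order
- key_c_top (a point): middle of the top face of that switch's black key; it goes down with the key
- key_c: the same black key as a part; its origin lies 22 mm below its top face
- plunger_c (a joint): stroke of the snap plunger under that key, m: 0 up, 0.004 at its hard stop; springs up by itself. Pressed, the key first sinks 2 mm while the force climbs to its peak, plunger still up; then the plunger gives way (the click): the force falls to about 0.6 of the peak while the key sinks 4 mm more. Clicked from 0.002 on (about 0.85 of the peak left). Peak: sound about 10 N, worn about 3.5 N
- rack: fixed grey test board 80 x 250 mm, 8 mm thick, with the three switches in a row 85 mm apart; origin under its centre, y along the row to the left place, z up
- bay_left (a point): the left (+y) place of the rack, as the robot sees it, 8 mm above the worktop; one of the switches stands here
- bay_middle (a point): the middle place of the rack, 8 mm above the worktop; one of the switches stands here
- bay_right (a point): the right (-y) place of the rack, as the robot sees it, 8 mm above the worktop; one of the switches stands here
- weight_center (a point): centre of a loose steel block weight 44 x 44 x 34 mm, 0.5 kg (4.9 N: enough to press down and hold the worn key; a sound key pushes it up again), standing on the worktop; x and y lie across its flat sides. This point is 17 mm above its flat underside; a small knob on top reaches 30 mm above this point
- weight: the same weight; origin in the middle of its underside
- spare_bottle: white sample bottle 48 mm wide, 112 mm high, standing behind the rack; a bystander; origin under its base
- tape_roll: roll of tape 68 mm wide, 19 mm high, lying flat; a bystander; origin under its centre
- bottle_cap: white bottle cap 23 mm wide, 17 mm high; a bystander; origin under its centre

How it is judged:
On the way, in this order (a step that is already met when the one before it is completed fails the run):
1. the key at the left of the rack is pressed with the fingers until it clicks (((value of joint plunger_a above 0.002 m and contact force between the fingers and key_a above 0.3 N and horizontal distance between switch_a_foot and bay_left below 0.03 m) or (value of joint plunger_b above 0.002 m and contact force between the fingers and key_b above 0.3 N and horizontal distance between switch_b_foot and bay_left below 0.03 m) or (value of joint plunger_c above 0.002 m and contact force between the fingers and key_c above 0.3 N and horizontal distance between switch_c_foot and bay_left below 0.03 m))), for 0.04 s.
2. the key at the middle of the rack is pressed with the fingers until it clicks (((value of joint plunger_a above 0.002 m and contact force between the fingers and key_a above 0.3 N and horizontal distance between switch_a_foot and bay_middle below 0.03 m) or (value of joint plunger_b above 0.002 m and contact force between the fingers and key_b above 0.3 N and horizontal distance between switch_b_foot and bay_middle below 0.03 m) or (value of joint plunger_c above 0.002 m and contact force between the fingers and key_c above 0.3 N and horizontal distance between switch_c_foot and bay_middle below 0.03 m))), for 0.04 s.
3. the key at the right of the rack is pressed with the fingers until it clicks (((value of joint plunger_a above 0.002 m and contact force between the fingers and key_a above 0.3 N and horizontal distance between switch_a_foot and bay_right below 0.03 m) or (value of joint plunger_b above 0.002 m and contact force between the fingers and key_b above 0.3 N and horizontal distance between switch_b_foot and bay_right below 0.03 m) or (value of joint plunger_c above 0.002 m and contact force between the fingers and key_c above 0.3 N and horizontal distance between switch_c_foot and bay_right below 0.03 m))), for 0.04 s.
4. all keys are up again and the weight is lifted (height (world z) of weight_center above 0.045 m and value of joint each of plunger_a, plunger_b, plunger_c below 0.001 m), for 0.1 s.
At the end, for the whole second after the job is handed in: the weight stands upright (within 0.1 rad) and at rest on the key of the worn switch, its centre within 13 mm of the key's, and has pressed it past its click; the other two keys are up (((value of joint plunger_a above 0.002 m and contact force between weight and key_a above 3 N and horizontal distance between weight_center and key_a_top below 0.013 m and value of joint each of plunger_b, plunger_c below 0.001 m) or (value of joint plunger_b above 0.002 m and contact force between weight and key_b above 3 N and horizontal distance between weight_center and key_b_top below 0.013 m and value of joint each of plunger_a, plunger_c below 0.001 m) or (value of joint plunger_c above 0.002 m and contact force between weight and key_c above 3 N and horizontal distance between weight_center and key_c_top below 0.013 m and value of joint each of plunger_a, plunger_b below 0.001 m)) and angle between weight_center's own z axis and vertical below 0.1 rad and linear speed of weight below 0.02 m/s); the robot touches nothing.
It fails at once if a key is forced: pressed with more than 20 N by the fingers (contact force between the fingers and key_a above 20 N or contact force between the fingers and key_b above 20 N or contact force between the fingers and key_c above 20 N).
It fails at once if the weight is stood on a key that does not give way under it (resting with over 4.4 N on a key that is still up) ((contact force between weight and key_a above 4.4 N and linear speed of weight below 0.005 m/s and value of joint plunger_a below 0.001 m) or (contact force between weight and key_b above 4.4 N and linear speed of weight below 0.005 m/s and value of joint plunger_b below 0.001 m) or (contact force between weight and key_c above 4.4 N and linear speed of weight below 0.005 m/s and value of joint plunger_c below 0.001 m)).
It fails at once if the bottle, the tape roll or the cap is pushed more than 20 mm (distance of any of spare_bottle, tape_roll, bottle_cap from where it was at the start of the episode above 0.02 m).
It also fails if it takes over 72 s, if anything falls off the work surface, if the arm or the gripper's body presses on something with over 40 N, if the wrist force passes 120 N, or if a joint passes its speed limit or range.

## Working session

There is one attempt and no reset: what is moved stays moved. The work goes in short steps, each a Python script; the robot and the scene stay as the last script left them, time stands still between calls to the robot, and variables do not carry over. Pictures are saved under pics/ and viewed, at most 10 in all, crops included, and the job is handed in when it is done.

```bash
mkdir -p pics; cat > h.py <<'E'
import numpy as np, cv2
from workcell import ctrl
def save(n,img): cv2.imwrite(f'pics/{n}.png',cv2.cvtColor(img,cv2.COLOR_RGB2BGR))
E
python3 - <<'E'
from h import *
for n in('top','side'):
    c=ctrl.capture(n); save(n+'0',c['img']); np.savez(n+'0.npz',**c); print(n,c['K'],c['eye'],c['attitude'],[k for k in c])
print(ctrl.read_tcp_rot(),ctrl.read_position(),ctrl.tcp_to_grasp,ctrl.read_t())
E
```

```text
top [[521.69474481   0.         314.01455796]
 [  0.         521.69474481 231.0815077 ]
 [  0.           0.           1.        ]] [ 0.39706916 -0.15827333  0.93835534] [-0.04370004  0.04752976  0.70624403 -0.70501816] ['img', 'K', 'eye', 'attitude']
side [[519.81633721   0.         315.13953468]
 [  0.         519.81633721 240.15216258]
 [  0.           0.           1.        ]] [ 1.28898934 -0.29517464  0.59373093] [0.36136762 0.31193718 0.56806162 0.67038394] ['img', 'K', 'eye', 'attitude']
[ 9.75811844e-01  2.18611345e-01  4.08764884e-06 -5.69186841e-04] [ 0.22394984 -0.47459915  0.23080185] 0.0187 0.1
```

View pics/top0.png

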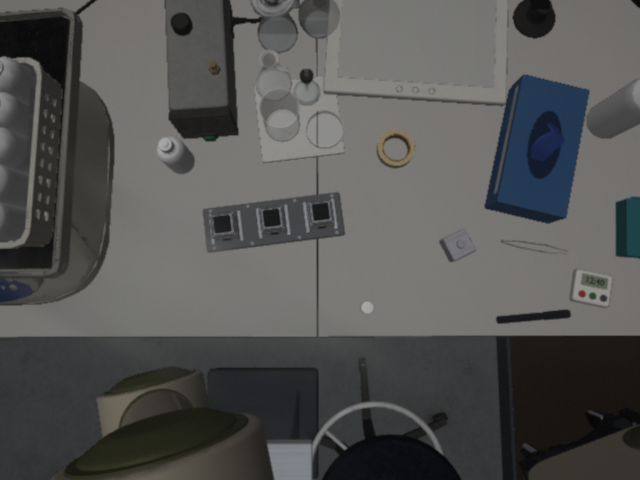

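View pics/side0.png

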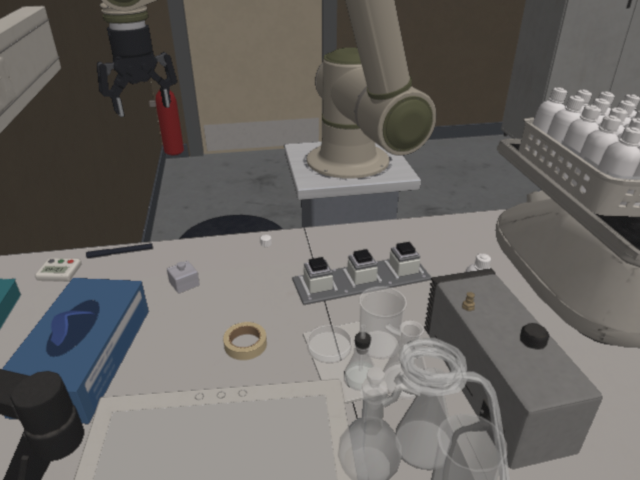

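The top view shows the keys at about (223,224), (271,217) and (321,211), and the weight at (459,245) with its knob. The tape is at (396,149), the cap at (367,308) and the bottle at (172,150). Next I'll segment these and cast rays.

```bash
cat >> h.py <<'E'
from scipy.spatial.transform import Rotation as R
def ray(c,px,z):
    K=c['K'];d=np.array([(px[0]-K[0,2])/K[0,0],-(px[1]-K[1,2])/K[1,1],-1])
    d=R.from_quat(c['attitude']).apply(d);e=c['eye'];return e+d*(z-e[2])/d[2]
E
python3 - <<'E'
from h import *
c=dict(np.load('top0.npz'));s=dict(np.load('side0.npz'));g=cv2.cvtColor(c['img'],cv2.COLOR_RGB2GRAY)
P=[]
for u,v in((223,224),(271,217),(321,211)):
    w=g[v-11:v+12,u-11:u+12]; n,l,st,ce=cv2.connectedComponentsWithStats((w<45).astype(np.uint8))
    i=1+np.argmax(st[1:,4]); p=ce[i]+[u-11,v-11]; P.append(ray(c,p,.06)); print(p,st[i],P[-1])
print('spacing',[np.linalg.norm(P[i+1]-P[i]) for i in(0,1)])
d=P[0]-P[2];print('yaw y-axis',np.degrees(np.arctan2(-d[0],d[1])))
print(g[225:262:3,440:480:3])
for u,v in((263,241),):print('cap side',ray(s,(u,v),.017))
for n,u,v,z in(('wt',459,244,.034),('cap',367,308,.017),('tape',396,149,.019),('bottle',168,147,.112)):print(n,ray(c,(u,v),z))
for u,v in((318,263),(362,256),(405,248)):print('key side',ray(s,(u,v),.06))
print('wt side',ray(s,(182,271),.034))
im=cv2.resize(c['img'][215:275,430:490],(480,480),interpolation=cv2.INTER_CUBIC);save('wt',im)
E
```

```text
[221.87966805 223.51452282] [  2   3  17  16 241] [ 0.52428864 -0.00660936  0.06      ]
[271.26778243 217.35146444] [  3   3  17  17 239] [ 0.53478157 -0.0904147   0.06      ]
[320.40336134 211.21428571] [  2   3  17  17 238] [ 0.54527328 -0.17413242  0.06      ]
spacing [np.float64(0.08445967627525726), np.float64(0.08437258470922607)]
yaw y-axis 7.13991986895197
[[118 119 120 119 120 119 119 118 119 119 119 118 120 119]
 [120 120 120 119 120 118 119 118 110 119 118 119 118 118]
 [119 119 120 120 120 115 105 112 111 117 118 119 119 118]
 [120 119 119 113 104 114 112 109 110 108 118 118 118 119]
 [121 113  99 114 112 110 111 113 114 111 109 119 118 119]
 [ 81  82 113 113 112 115 104 111 112 114  97 119 118 119]
 [ 71  61 106 115 116 114 108 108 107 114 114 113 120 119]
 [111  60  80 115 116 116  91 109 104 113 110 103 118 118]
 [120  83  60 109 117 116 115 108 110 112 114 112 113 118]
 [121 116  58  75 118 116 113 112 114 112  95  99 119 119]
 [120 121  83  59 105 114 114 114  95  99 117 118 119 118]
 [120 119 117  57  74 114  96 100 118 119 119 119 120 118]
 [122 120 120  92  80 103 118 119 118 119 118 120 119 118]]
cap side [ 0.3955817  -0.26241147  0.017     ]
wt [ 0.49139401 -0.41626684  0.034     ]
cap [ 0.38094349 -0.25575818  0.017     ]
tape [ 0.66650311 -0.31256128  0.019     ]
bottle [0.64279766 0.0746966  0.112     ]
key side [ 0.55025257 -0.17445975  0.06      ]
key side [ 0.54238086 -0.09286037  0.06      ]
key side [ 0.53072702 -0.0089636   0.06      ]
wt side [ 0.49675676 -0.41643109  0.034     ]
```

```bash
cat >> h.py <<'E'
def q(deg): a=np.radians(deg)/2; return [np.cos(a),np.sin(a),0,0]
fz=lambda: float(np.mean([ctrl.read_wrist_force()[2] for _ in range(3)]))
def press(x,y):
    ctrl.line_to([x,y,.066],feed=.1); ctrl.wait(.15); f0=fz()
    hit=ctrl.line_to([x,y,.054],feed=.012,stop_force=1.0)
    z0=ctrl.read_position()[2]; print('contact',hit,round(z0,4),round(fz()-f0,2),ctrl.read_t())
    log=[];peak=0
    if hit:
        z=z0
        while z>z0-.0065:
            z-=.0005; ctrl.line_to([x,y,z],feed=.02); ctrl.wait(.06)
            f=fz()-f0; peak=max(peak,f); log.append((round((z0-ctrl.read_position()[2])*1e3,2),round(f,2)))
            if f<.75*peak and log[-1][0]>3.5 or f>15: break
        ctrl.wait(.1)
    print(log,'peak',peak); ctrl.line_to([x,y,.085],feed=.06)
    return peak
E
python3 - <<'E'
from h import *
ctrl.command_gripper(0)
x,y=.5253,-.0066
ctrl.move_ptp([x,y,.13],q(7.1))
print(ctrl.read_joints(),ctrl.read_position(),ctrl.read_t())
press(x,y);print(ctrl.read_t())
E
```

```text
[-2.37051082e-01  4.15752059e-01  1.63270493e+00 -1.37622357e-04
  1.09275474e+00  1.21075715e+00] [ 0.52541354 -0.00732262  0.13014462] 2.9
contact True 0.0597 4.09 4.4417
[(np.float64(0.28), 5.68), (np.float64(0.62), 6.89), (np.float64(0.96), 9.23), (np.float64(1.36), 9.73), (np.float64(1.9), 9.33), (np.float64(2.46), 8.43), (np.float64(3.02), 7.53), (np.float64(3.58), 7.27)] peak 9.730290503215505
7.65
```

Left switch: it peaked at about 9.7 N and then dropped to 0.75 of that, so it's sound and has clicked. Next are the middle and right keys.

```bash
python3 - <<'E'
from h import *
for x,y in((.5353,-.0904),(.5455,-.1741)):
    ctrl.line_to([x,y,.085],feed=.12); press(x,y)
ctrl.line_to([.54,-.2,.2],feed=.2)
ctrl.move_ptp([.47,-.4163,.2],q(28)); ctrl.command_gripper(.085)
p,r=ctrl.read_position(),ctrl.read_tcp_rot(); c=ctrl.capture('wrist');save('w1',c['img']);np.savez('w1.npz',p=p,r=r,**c)
print(p,r,c['K'],c['mount'],ctrl.read_joints(),ctrl.read_t())
E
```

```text
contact True 0.0598 3.44 9.5917
[(np.float64(0.28), 5.39), (np.float64(0.61), 7.19), (np.float64(0.96), 7.11), (np.float64(1.33), 10.33), (np.float64(1.88), 9.19), (np.float64(2.42), 8.41), (np.float64(2.99), 7.67), (np.float64(3.54), 6.99)] peak 10.334657306048365
contact True 0.059 0.4 14.7583
[(np.float64(0.41), 2.49), (np.float64(0.98), 2.46), (np.float64(1.53), 2.52), (np.float64(2.04), 2.5), (np.float64(2.52), 1.31), (np.float64(3.03), 1.14), (np.float64(3.51), 1.47)] peak 2.5159997725492778
[ 0.46996617 -0.41632892  0.2000211 ] [9.70311078e-01 2.41860316e-01 1.05158328e-05 5.53210223e-06] [[371.64829954   0.         313.22642456]
 [  0.         371.64829954 236.48930287]
 [  0.           0.           1.        ]] [[ 8.38197620e-04  9.55046270e-01  2.96455594e-01  7.44467048e-02]
 [ 9.99998842e-01 -1.17705744e-03  9.64554815e-04 -8.91108187e-05]
 [ 1.27013974e-03  2.96454442e-01 -9.55046151e-01 -1.43180459e-01]
 [ 0.00000000e+00  0.00000000e+00  0.00000000e+00  1.00000000e+00]] [-9.11235643e-01  5.65014876e-01  1.20443682e+00  7.88654710e-06
  1.37215329e+00  1.70937816e-01] 20.1417
```

View pics/w1.png

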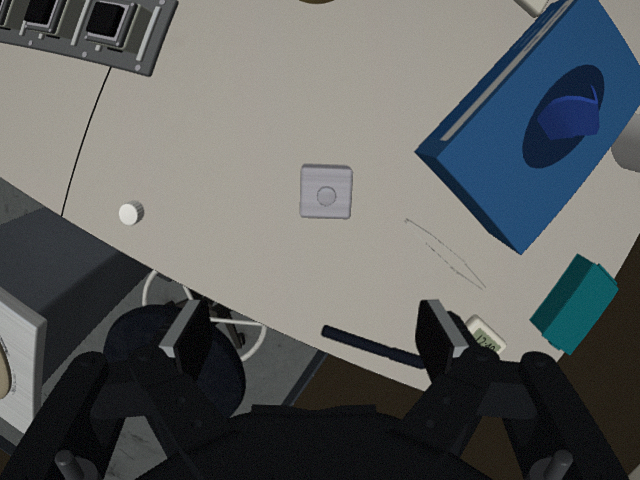

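The right switch peaked at only about 2.5 N and then gave way at the same depth as the others, so it's the worn one. The wrist view shows the weight's top face from about (300,165) to (353,219), with the knob at (326,196) and nothing around it. I'll measure its top face and grip it.

```bash
cat >> h.py <<'E'
def wray(c,p,r,px,z):
    K=c['K'];a=np.array([px[0]-K[0,2],px[1]-K[1,2]]);n=np.hypot(*a);t=n/K[0,0]
    d=np.array([a[0]/n*np.sin(t),-a[1]/n*np.sin(t),-np.cos(t)]);M=c['mount'];T=R.from_quat(r)
    e=T.apply(M[:3,3])+p;d=T.apply(M[:3,:3]@d);return e+d*(z-e[2])/d[2]
def weight_top(c,p,r,z):
    im=c['img'].astype(int); m=((im[...,2]-im[...,0]>2)&(im.sum(2)>250)).astype(np.uint8)
    m=cv2.morphologyEx(cv2.medianBlur(m,5),cv2.MORPH_CLOSE,np.ones((9,9)))
    cs=[k for k in cv2.findContours(m,0,1)[0] if cv2.contourArea(k)>600]
    k=min(cs,key=lambda k:np.hypot(*(np.mean(k[:,0],0)-[326,192])))
    w=np.array([wray(c,p,r,u,z)[:2] for u in k[:,0]]); return cv2.minAreaRect((w*1000).astype(np.float32))
E
python3 - <<'E'
from h import *
c=dict(np.load('w1.npz'));p,r=c.pop('p'),c.pop('r')
print(weight_top(c,p,r,.034),'knob',wray(c,p,r,(326,196),.047))
print('right key',wray(c,p,r,(107,20),.060),'cap',wray(c,p,r,(130,211),.017))
E
```

```text
((490.3072814941406, -416.71441650390625), (43.48661422729492, 41.296607971191406), 26.782392501831055) knob [ 0.48953937 -0.41718126  0.047     ]
right key [ 0.54405675 -0.18109743  0.06      ] cap [ 0.38463835 -0.25759134  0.017     ]
```

```bash
python3 - <<'E'
from h import *
x,y=.4905,-.4168
ctrl.move_ptp([x,y,.12],q(27)); ctrl.line_to([x,y,.002],feed=.1)
ctrl.command_gripper(.03,40); print('w',ctrl.read_gripper_width(),ctrl.read_finger_force(),ctrl.read_position())
ctrl.line_to([x,y,.13],feed=.12); print('w',ctrl.read_gripper_width(),ctrl.read_wrist_force())
ctrl.move_ptp([.5455-.055,-.1741,.17],q(7.1))
p,r=ctrl.read_position(),ctrl.read_tcp_rot(); c=ctrl.capture('wrist');save('w2',c['img']);np.savez('w2.npz',p=p,r=r,**c)
print(ctrl.read_t())
E
```

```text
w 0.043462941075409385 42.405842542648315 [ 0.49067514 -0.41704321  0.00243398]
w 0.043416588394130935 [-0.86448273  0.33834345 -4.66962313]
24.5917
```

View pics/w2.png

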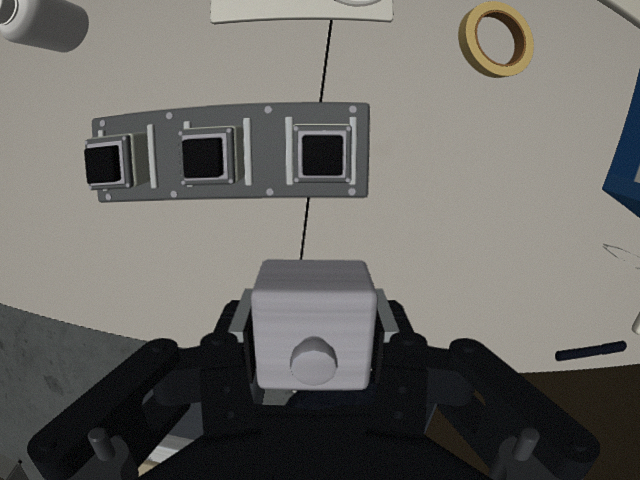

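The weight is held square, with its knob at (313,360) in front of the right key at (324,156). I'll compute both and then lower it.

```bash
python3 - <<'E'
from h import *
c=dict(np.load('w2.npz'));p,r=c.pop('p'),c.pop('r')
g=cv2.cvtColor(c['img'],cv2.COLOR_RGB2GRAY)
w=(g[128:182,296:352]<45).astype(np.uint8);n,l,st,ce=cv2.connectedComponentsWithStats(w);i=1+np.argmax(st[1:,4])
k=wray(c,p,r,ce[i]+[296,128],.060);kn=wray(c,p,r,(313,358),p[2]-.0024+.047)
off=(kn-p)[:2];print('key',ce[i]+[296,128],st[i],k,'knob off',off)
t=(k[:2]+np.array([.5455,-.1741]))/2-off/2; print('target',t)
assert np.hypot(*(t-[.5455,-.1741]))<.006
ctrl.line_to([*t,.10],feed=.12,ori=q(7.1)); ctrl.wait(.2); print(ctrl.read_wrist_force())
ctrl.line_to([*t,.0665],feed=.06)
for z in (.0625,.0605,.0585,.0575):
    ctrl.line_to([*t,z],feed=.015); print(ctrl.read_position(),ctrl.read_wrist_force()[2])
E
```

```text
key [322.03051948 154.78311688] [   6    7   41   40 1540] [ 0.5448453  -0.17436232  0.06      ] knob off [0.00286736 0.00014912]
target [ 0.54373897 -0.17430572]
[ 0.23072967 -0.11193783 -4.83685896]
[ 0.54375858 -0.17430738  0.06253524] -4.800410021112435
[ 0.54390119 -0.17441137  0.06072523] -1.523810964071463
[ 0.54379881 -0.17437615  0.05844864] -2.83366233682254
[ 0.54379293 -0.17432484  0.05748938] -2.415916970168924
```

```bash
python3 - <<'E'
from h import *
ctrl.command_gripper(.062); ctrl.wait(.3)
p=ctrl.read_position(); ctrl.line_to([p[0],p[1],.16],feed=.08)
ctrl.line_to([p[0]-.055,p[1],.19],feed=.15); ctrl.wait(.3)
p,r=ctrl.read_position(),ctrl.read_tcp_rot(); c=ctrl.capture('wrist');save('w3',c['img']);np.savez('w3.npz',p=p,r=r,**c)
s=ctrl.capture('side');save('s3',cv2.resize(s['img'][200:320,260:460],(800,480)));print(ctrl.read_t())
E
```

```text
30.6417
```

View pics/w3.png

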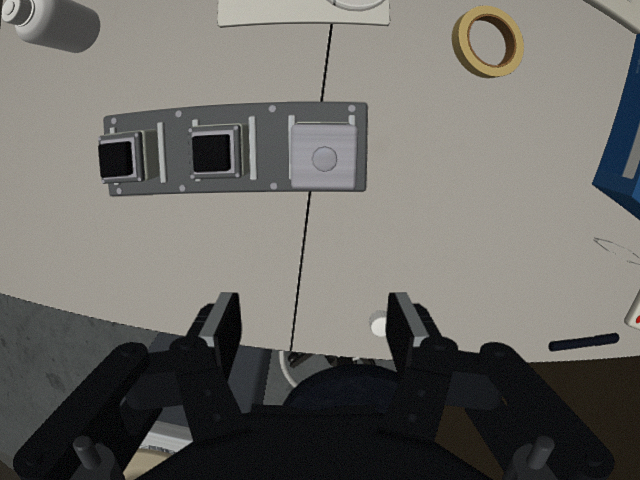

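View pics/s3.png

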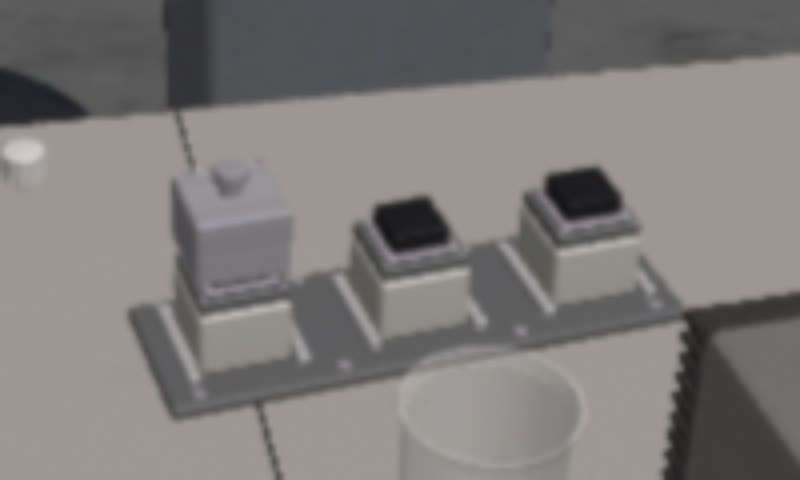

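The weight stands upright on the right switch with its key sunk, knob at (325,159). The other two keys are up. I'll check the centring and hand in.

```bash
python3 - <<'E'
from h import *
c=dict(np.load('w3.npz'));p,r=c.pop('p'),c.pop('r')
k=wray(c,p,r,(325,159),.054+.047);print(k)
if np.hypot(*(k[:2]-[.545,-.1742]))<.009: print(ctrl.sign_off())
E
```

```text
[ 0.54237906 -0.17500243  0.101     ]
the job is handed in; nothing more can be done
None
```

I pressed all three keys from left to right until they clicked (peaks about 9.7, 10.3 and 2.5 N), so the right one is the worn switch; the weight now stands on its key, about 3 mm off centre and holding it down, the other two keys are up, and the job is handed in (no verdict came back).

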